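# Put the metronome weight away in the walnut drawer

## Robot

A 7-joint arm with a two-finger parallel gripper is mounted at the origin on the work surface. World frame = base frame: x ahead of the robot, y to its left, z up, the work surface at z = 0. Lengths are in m, angles in rad, forces in N, time in s.
With the tool pointing down it reaches from about 0.425 to 0.925 m from the base axis. Payload 6.8 kg.
Tool frame: the origin (TCP) lies on the centre line of the jaws, within the pads' length; the fingertips stand 25 mm ahead of it and the grasp point (between the pads) lies 6 mm ahead of it; z points along the fingers, y is the direction in which the jaws open and shut (so a half turn about z gives the same grasp; the last joint's range is limited). The gripper opens to 85 mm and grips with 20 to 120 N. Pads are 22 mm wide; open, the fingers measure 114 mm over their backs; the gripper's body (76 mm by 85 mm) begins 54 mm behind the grasp point. The pads swing forward as they close: fully open they stand 13 mm farther back than shut.
Start: joints at [1.136, 0.477, 0.022, 1.555, -0.011, 1.109, -0.083], TCP at [0.217, -0.639, 0.256] pointing down, gripper open.
Joint ranges: [-2.96, 2.96], [-0.34, 2.1], [-1.41, 1.46], [0.24, 2.44], [-1.37, 4.51], [0.17, 1.92], [-2.96, 2.96]. Speed limits (rad/s): [2.39, 2.39, 3.14, 3.14, 3.14, 3.14, 3.14].

## Interface

Orientations are given as a unit quaternion [w, x, y, z].
In Python, from station import status, cams, order, models gives the robot as it stands.
- The arm moves only by the tool move_arm, never from a script. Its argument "steps" is one flat list of numbers, 7 for each row, row after row: the gripper's target within -1 to 1 (fully open at 1, half-way at 0, shut at -1), then the shift along the world's x, y, z in cm, then the turn, a rotation vector about the world's x, y, z in degrees. A call has 1 to 8 rows; each row shifts and turns the commanded pose from where the row before left it; what a row does not reach is not made up. A row lasts 1/10 s, in which the tool goes at most 50 mm and 8.59 degrees, less where a joint would pass 70% of its speed; a pose out of reach is approached as far as the arm can. A call with a gripper value outside its range is refused whole. The fingers move at their own pace and stop on an object; "newtons" is the grip in N (left out, the last holds). Time passes only in rows, so rows that do not move let the fingers close. It gives the time, the measured TCP pose, the force and the opening at its end, in the units of the state.
- status.get_obs(): the state, without advancing time (a new reading comes with each control period).
- cams.read_camera(name): name is "scene" or "side" or "wrist"; returns a dict with "pixels" (400x640x3 uint8, red, green, blue), "mtx" (3x3 intrinsics, pixels), "dist_coeffs" ([k1, k2, p1, p2, k3] as OpenCV has them; the pictures are not rectified), "T" (4x4, takes a point from camera to world coordinates); the wrist camera has in their place "T_tool_cam" (4x4, takes a point from camera to tool coordinates, whose origin is the TCP and whose axes are the flange's). Camera axes: x right, y down, z forward; pixel columns grow to the right and rows downward; lengths in m; the calibration is good to about 2 mm. A picture is of the moment at which its call begins: read the wrist's pose just before it. There is no depth.
- order.hand_in(): hands the job in, once; it reports no verdict.
Trained networks look in the newest picture that a camera, given by its name, has taken for a name from the list of things; names that differ only in an ending like _2 or _b are one class to them, and where a whole thing is asked for, a point or a joint stands for the part that bears it (a point fixed in the world has none). Each returns a list of dicts, best first, with "score" (0 to 1); they miss things now and then, are a little off and sometimes report something else, mostly with a low value. They report only what shows in the picture. A call takes as long as a camera call. They do not tell look-alikes from the thing itself.
- models.silhouettes(camera, query): "region" (400x640 bool, what is visible of it) and "box" ([centre column, centre row, width, height] in pixels, round what is visible of it).
- models.place_of(camera, query): "position" ([row, column] in pixels: a listed point, or the origin of a listed thing).
The state is a dict: "t": time; "q": joint angles; "joint_vel": joint speeds; "joint_torque": joint torques, N m; "eef_pos": TCP position; "tool_rot": TCP orientation; "contact_force": force on the tool from outside, world axes, zero at the start; "torque": the same for the moment, N m; "gripper_width": opening from 0.0 (shut) to 1.0 (fully open).
Only numpy, scipy, OpenCV 4.12 (cv2) and the standard library are available. Lean on these libraries where they do the work, as an engineer would, in place of code of your own. Each camera call takes 0.05 s, during which the arm holds its last target.

## Task

Pull the drawer of the walnut chest fully open by its brass bar handle, then put the wedge-sided nickel sliding weight into that drawer, setting it down rather than dropping it. Leave the drawer open, and keep the green chest's drawer shut.

Things in the scene. Friction and masses are not known exactly. Their poses are not given: they have to be found in the camera images.
- walnut_drawer (a joint): Drawer of the dark walnut chest, left or right of the like-sized green chest. Value in m: 0 shut, 0.12 fully open at its stop; starts up to 0.03 ajar. Slides level along the handle's -x against about 2 N friction, stays put. Inside: floor 20 mm, side wall tops 65 mm above the bench, 132 mm wide; fully open it is uncovered from 62 to 177 mm behind the handle point (along its +x).
- walnut_handle (a point): Centre of the brass bar handle on the walnut drawer, 62 mm above the bench; moves with the drawer. x points into the chest (it opens along -x), y along the bar, z up. Bar 10 mm thick, 90 mm long between two end posts; 40 mm free gap between bar and front panel. Panel 12 mm thick, its top at 92 mm; chest 190 deep, 170 wide, top at 100 mm. Drawer centred on y = 0.
- weight_center (a point): Centre of the wedge-sided nickel weight, a loose metal block (about 0.22 kg) standing on the bench far left or right, 20 mm above its underside. 40 mm high; along x 48 mm at the foot, 38 mm at the top; 24 mm thick along y between two flat upright faces (grip these); z up. A black slot marks its top. Not the round nickel weight on the other side.
- green_drawer (a joint): Drawer of the green painted chest with the black bar handle, otherwise like the walnut one. Value in m: 0 shut (as it starts), 0.12 fully open.
Mind the look-alikes: they are no part of the job. What is shaped like the part that bears weight_center but pink is not meant.

How it is judged:
By the outcome, as a careful person would: the job done as asked, in the order asked, and still so for the second after the job is handed in, with the robot touching nothing.
It also fails if it takes over 64 s, if anything falls off the work surface, if the arm or the gripper's body presses on something with over 40 N, if the wrist force passes 120 N, or if a joint passes its speed limit or range.

## Working session

There is one attempt and no reset: what is moved stays moved. The work goes in short steps, Python scripts to look and compute and a tool call to move; the robot and the scene stay as the last step left them, time stands still between calls to the robot, and variables do not carry over. Pictures are saved under pics/ and viewed, and the job is handed in when it is done.

Besides the shell and the picture viewer there is one more tool, called after "Call:" in YAML: its name, and indented under it one key for each argument. move_arm: Moves the arm, as the interface text tells. Its arguments: {"type":"object","properties":{"steps":{"type":"array"},"newtons":{"type":"number"}},"required":["steps"]}

```bash
mkdir -p pics; ls; python3 - <<'E'
from station import status,cams,order,models
import cv2,numpy as np
o=status.get_obs();print({k:np.round(v,3).tolist() for k,v in o.items()})
for n in ["scene","side"]:
    r=cams.read_camera(n);cv2.imwrite(f"pics/{n}0.png",r["pixels"][:,:,::-1])
    print(n,r["mtx"].tolist(),r["dist_coeffs"],np.round(r["T"],4).tolist())
    for q in ["walnut_handle","weight_center"]:
        print(q,[(np.round(d["position"],1).tolist(),round(d["score"],2)) for d in models.place_of(n,q)])
    for q in ["walnut_drawer","green_drawer","weight_center"]:
        print(q,[(np.round(d["box"],1).tolist(),round(d["score"],2)) for d in models.silhouettes(n,q)])
E
```

```text
pics
{'t': 0.0, 'q': [1.136, 0.478, 0.022, 1.556, -0.012, 1.109, -0.083], 'joint_vel': [-0.001, 0.001, -0.001, -0.0, -0.0, 0.002, -0.0], 'joint_torque': [0.0, -59.645, 1.608, -28.12, 0.012, 0.009, 0.0], 'eef_pos': [0.217, -0.639, 0.255], 'tool_rot': [-0.001, 0.987, 0.163, -0.0], 'contact_force': [0.334, -0.536, 0.187], 'torque': [-0.012, 0.016, 0.042], 'gripper_width': 0.997}
scene [[488.26373539747317, 0.0, 320.6784942622278], [0.0, 488.26373539747317, 196.03693209382425], [0.0, 0.0, 1.0]] [-0.03018813  0.          0.          0.          0.        ] [[0.4698, 0.7646, -0.4413, 1.1754], [0.8828, -0.4056, 0.2371, -0.3413], [0.0023, -0.5009, -0.8655, 1.2927], [0.0, 0.0, 0.0, 1.0]]
walnut_handle [([190.9, 375.0], 0.78)]
weight_center [([155.5, 401.7], 0.75), ([120.6, 405.9], 0.66), ([136.3, 419.4], 0.55)]
walnut_drawer [([381.8, 208.5, 55.6, 43.0], 0.92)]
green_drawer [([295.6, 253.1, 52.5, 36.8], 0.56), ([383.6, 206.4, 51.2, 43.9], 0.34)]
weight_center [([418.7, 136.7, 15.2, 20.0], 0.76), ([402.9, 155.1, 18.4, 14.9], 0.48)]
side [[378.02927709716306, 0.0, 320.2530075221843], [0.0, 378.02927709716306, 196.2839141488144], [0.0, 0.0, 1.0]] [0.0210861 0.        0.        0.        0.       ] [[-0.7343, -0.4722, 0.4877, 0.1161], [-0.6787, 0.4986, -0.5392, 0.5099], [0.0115, -0.727, -0.6866, 0.7201], [0.0, 0.0, 0.0, 1.0]]
walnut_handle [([221.8, 272.0], 0.87), ([346.0, 212.5], 0.72)]
weight_center [([346.6, 212.4], 0.84), ([382.8, 243.0], 0.65), ([303.9, 240.0], 0.63)]
walnut_drawer []
green_drawer [([329.4, 157.1, 45.0, 47.1], 0.97)]
weight_center [([215.4, 346.2, 27.1, 29.9], 0.89), ([241.3, 382.6, 19.3, 34.7], 0.69), ([239.9, 303.8, 21.1, 28.6], 0.56)]
```

View pics/scene0.png

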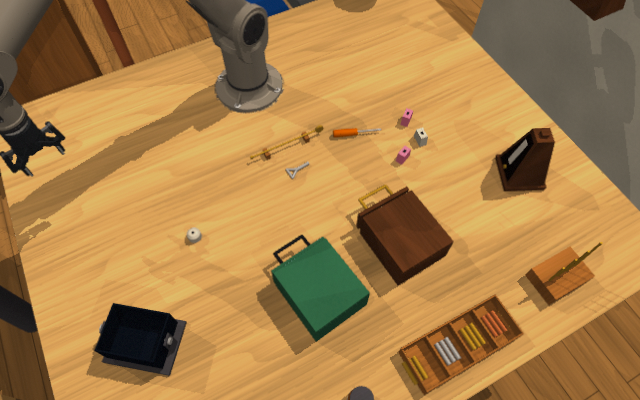

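View pics/side0.png

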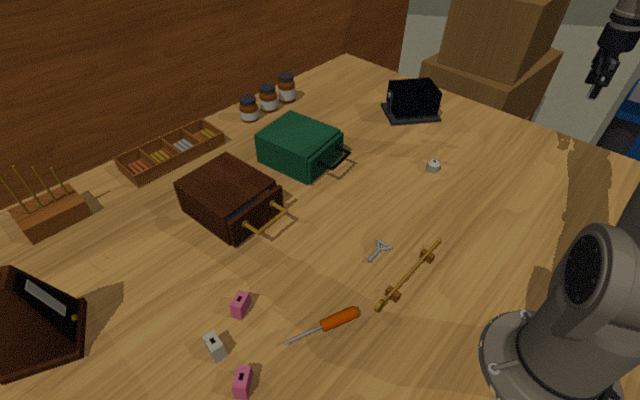

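```bash
python3 - <<'E'
import cv2
for n,(a,b,c,d) in {"scene":(100,300,240,470),"side":(120,400,170,400)}.items():
    i=cv2.imread(f"pics/{n}0.png")[a:b,c:d]
    f=600/i.shape[0] if n=="side" else 600/i.shape[0]
    cv2.imwrite(f"pics/{n}0z.png",cv2.resize(i,None,fx=2.1 if n=="side" else 3,fy=2.1 if n=="side" else 3,interpolation=cv2.INTER_CUBIC))
E
```

```text
(no output)
```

View pics/scene0z.png

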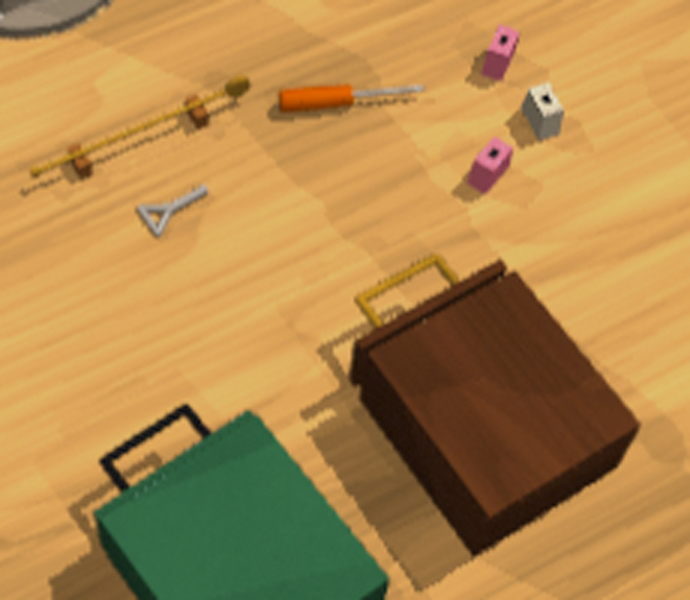

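View pics/side0z.png

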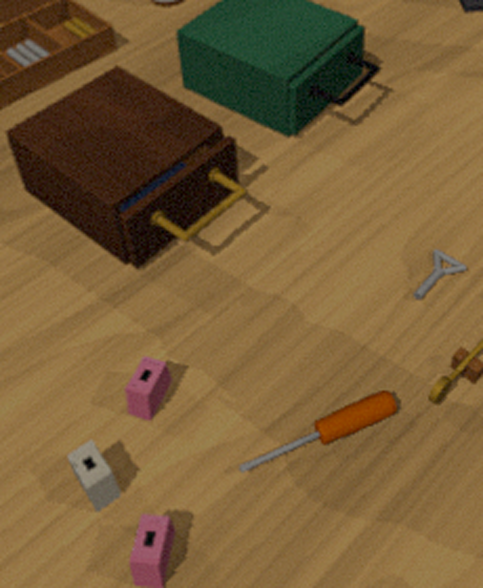

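The walnut chest is at about (405,235) in scene, with its brass handle at (373,193). The nickel wedge weight is at (420,137) in scene and (215,346) in side, with a pink look-alike on each side of it. The green chest is at (320,287).

```bash
cat > h.py <<'E'
from station import status,cams,order,models
import cv2,numpy as np
from scipy.optimize import least_squares
from scipy.spatial.transform import Rotation as R
def ray(r,u,v,T=None):
    T=r["T"] if T is None else T
    p=cv2.undistortPoints(np.array([[[u,v]]],float),r["mtx"],r["dist_coeffs"])[0,0]
    d=T[:3,:3]@np.r_[p,1]; return T[:3,3],d/np.linalg.norm(d)
def onz(r,u,v,z,T=None):
    c,d=ray(r,u,v,T); return c+d*(z-c[2])/d[2]
def tri(rs):
    A=0;b=0
    for c,d in rs:
        M=np.eye(3)-np.outer(d,d);A=A+M;b=b+M@c
    p=np.linalg.solve(A,b);return p,[np.linalg.norm((np.eye(3)-np.outer(d,d))@(p-c)) for c,d in rs]
def proj(r,P,T=None):
    T=r["T"] if T is None else T
    Ti=np.linalg.inv(T);rv=cv2.Rodrigues(Ti[:3,:3])[0]
    return cv2.projectPoints(np.array(P,float).reshape(-1,1,3),rv,Ti[:3,3],r["mtx"],r["dist_coeffs"])[0][:,0]
def wristT(r,o):
    T=np.eye(4);q=o["tool_rot"];T[:3,:3]=R.from_quat([q[1],q[2],q[3],q[0]]).as_matrix();T[:3,3]=o["eef_pos"]
    return T@r["T_tool_cam"]
E
python3 - <<'E'
from h import *
s=cams.read_camera("scene");d=cams.read_camera("side")
print("handle",onz(s,375,190.9,.062),onz(d,272,221.8,.062),tri([ray(s,375,190.9),ray(d,272,221.8)]))
for a,b in [((360,200),(258,233)),((386,186),(285.7,210.5))]:
    print("end",onz(s,*a,.062),onz(d,*b,.062),tri([ray(s,*a),ray(d,*b)]))
A=dict(s=models.silhouettes("scene","weight_center"),d=models.silhouettes("side","weight_center"))
for n,r in (("s",s),("d",d)):
    for e in A[n]:
        m=e["region"];px=np.median(r["pixels"][m],0);print(n,e["box"].round(1) if hasattr(e["box"],'round') else e["box"],px)
print("weight",onz(s,419.4,136.3,.02),onz(d,212.4,346.6,.02))
for a,b in [((100,170),(380,460)),]:
    i=s["pixels"][100:170,380:450][:,:,::-1];cv2.imwrite("pics/ws.png",cv2.resize(i,None,fx=8,fy=8,interpolation=cv2.INTER_CUBIC))
i=d["pixels"][310:400,170:270][:,:,::-1];cv2.imwrite("pics/wd.png",cv2.resize(i,None,fx=6,fy=6,interpolation=cv2.INTER_CUBIC))
E
```

```text
handle [0.60723905 0.14469856 0.062     ] [0.60675698 0.1357653  0.062     ] (array([0.60656374, 0.14048891, 0.0653798 ]), [np.float64(0.0036408378047482984), np.float64(0.0036408378047482477)])
end [0.61311719 0.09031186 0.062     ] [0.60400335 0.18111536 0.062     ] (array([0.61394487, 0.13297967, 0.02101662]), [np.float64(0.034382324631419464), np.float64(0.03438232463141957)])
end [0.60806597 0.18212273 0.062     ] [0.61045676 0.08785858 0.062     ] (array([0.60379752, 0.13901419, 0.10179163]), [np.float64(0.034591602448738865), np.float64(0.034591602448738656)])
s [403.6, 155.6, 15.3, 13.9] [154.  86.  84.]
s [407.0, 119.2, 13.7, 13.7] [142.5  78.   78. ]
s [418.6, 138.8, 16.1, 20.1] [119. 109.  93.]
d [242.1, 383.4, 16.9, 33.2] [137.  74.  86.]
d [213.9, 346.7, 22.9, 28.6] [120. 112.  97.]
d [239.2, 304.5, 24.1, 29.6] [134.  70.  82.]
weight [0.47890493 0.39601311 0.02      ] [0.48091611 0.40293807 0.02      ]
```

View pics/ws.png

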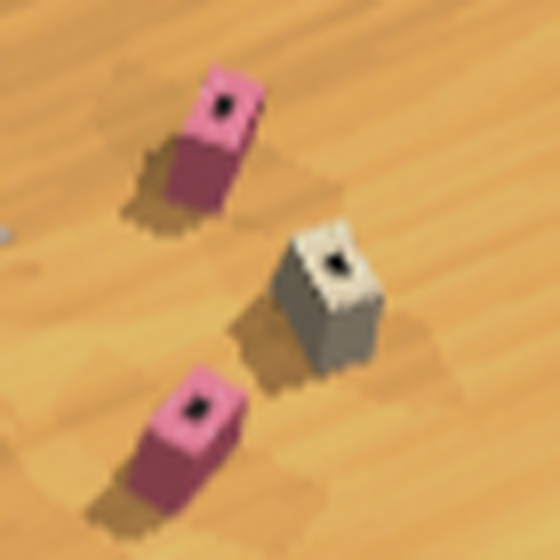

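View pics/wd.png

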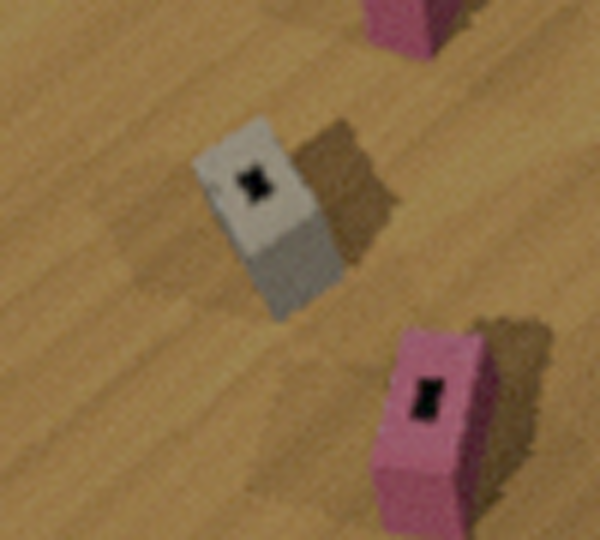

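```bash
python3 - <<'E'
from h import *
s=cams.read_camera("scene");d=cams.read_camera("side")
def cs(l):return (np.array(l)+.5)/8-.5+[380,100]
def cd(l):return (np.array(l)+.5)/6-.5+[170,310]
S=cs([(292,237),(345,222),(382,297),(328,310),(320,375),(370,362)])
D=cd([(193,163),(263,117),(313,210),(247,253),(281,320),(344,272)])
for p in S[:4]:print(onz(s,*p,.04)[:2].round(4),end=" ")
print()
for p in D[:4]:print(onz(d,*p,.04)[:2].round(4),end=" ")
print()
loc=np.array([(sx*l,sy*12,z) for z,l in((40,19),(0,24)) for sx in(-1,1) for sy in(-1,1)])/1000
def W(p):
    c,q=np.cos(p[2]),np.sin(p[2]);return loc@np.array([[c,-q,0],[q,c,0],[0,0,1]]).T+[p[0],p[1],0]
from scipy.spatial.distance import cdist
def res(p):
    w=W(p);o=[]
    for r,M in((s,S),(d,D)):
        P=proj(r,w);o+=list(cdist(M[:4],P[:4]).min(1))+list(cdist(M[4:],P[4:]).min(1))
    return o
best=min((least_squares(res,[.48,.4,a]) for a in np.linspace(0,np.pi,13)),key=lambda f:f.cost)
print(best.x,np.degrees(best.x[2]),np.round(best.fun,1))
# pinks
for (a,b) in [((407,119.2),(242.1,383.4)),((403.6,155.6),(239.2,304.5))]:print("pink",onz(s,*a,.02)[:2],onz(d,*b,.02)[:2])
# chest yaw by top edges in scene zoom/3
f=lambda x,y:((x+.5)/3-.5+240,(y+.5)/3-.5+100)
for n,p in dict(a=(510,277),b=(637,425),c=(490,515),d=(368,355)).items():print(n,onz(s,*f(*p),.1)[:2].round(4))
print("panel top",onz(s,*f(500,263),.092)[:2],onz(s,*f(355,348),.092)[:2])
E
```

```text
[0.461  0.3909] [0.4646 0.4142] [0.503 0.406] [0.4983 0.3832] 
[0.5006 0.4083] [0.4973 0.3847] [0.4611 0.3921] [0.4648 0.4136] 
[0.48145869 0.39914537 2.98686393] 171.1346971269772 [0.2 0.1 0.6 0.3 0.4 0.2 0.7 0.5 1.1 0.2 0.9 0.8]
pink [0.40061524 0.39912221] [0.38786792 0.40655983]
pink [0.51899527 0.30895835] [0.51427875 0.31328083]
a [0.6741 0.2149]
b [0.8568 0.231 ]
c [0.8668 0.0681]
d [0.6827 0.0539]
panel top [0.65313642 0.2187241 ] [0.66745409 0.04958781]
```

Call:
move_arm:
  steps: [0,2,4,0,0,0,4,0,2,4,0,0,0,4,0,2,4,0,0,0,4,0,2,4,0,0,0,4,0,2,4,0,0,0,4,0,2,4,0,0,0,4,0,2,4,0,0,0,4,0,2,4,0,0,0,4]

```text
t: 1.7
eef_pos: [0.3773, -0.3177, 0.2567]
tool_rot: [0.0, 0.903, 0.43, 0.0]
contact_force: [1.2, -0.7, 0.0]
gripper_width: 0.503
```

Call:
move_arm:
  steps: [0,2,4,0,0,0,4,0,2,4,0,0,0,4,0,2,4,0,0,0,4,0,2,4,0,0,0,4,0,2,4,0,0,0,4,0,2,4,0,0,0,4,0,2,4,0,0,0,4,0,2,4,0,0,0,4]

```text
t: 2.5
eef_pos: [0.5374, 0.0022, 0.2566]
tool_rot: [0.0, 0.75, 0.662, 0.0]
contact_force: [0.3, -0.9, -0.2]
gripper_width: 0.495
```

Call:
move_arm:
  steps: [0,2,4,0,0,0,4,0,1.5,4,0,0,0,4,0,0,3.5,0,0,0,3.6,0,0,0,0,0,0,0]

```text
t: 2.9
eef_pos: [0.5711, 0.1225, 0.2567]
tool_rot: [-0.001, 0.676, 0.737, 0.002]
contact_force: [-0.1, -0.0, -0.5]
gripper_width: 0.5
```

```bash
python3 - <<'E'
from h import *
o=status.get_obs();w=cams.read_camera("wrist");cv2.imwrite("pics/w1.png",w["pixels"][:,:,::-1])
print(o["t"],o["eef_pos"],o["tool_rot"],o["gripper_width"],np.round(o["q"],2));T=wristT(w,o)
np.savez("w1.npz",T=T)
for q in ["walnut_handle"]:
    for e in models.place_of("wrist",q):
        v,u=e["position"];print(e["score"],v,u,onz(w,u,v,.062,T))
print(proj(w,[[.608,.136,.062]],T))
E
```

```text
2.9 [0.57105066 0.12254584 0.25669277] [-0.0013091   0.67631783  0.73660696  0.00162911] 0.5002068544306125 [ 0.15  0.39 -0.6   1.75  0.24  1.08 -0.44]
0.94 161.7 357.2 [0.60380227 0.1373166  0.062     ]
[[361.61628108 163.50052003]]
```

View pics/w1.png

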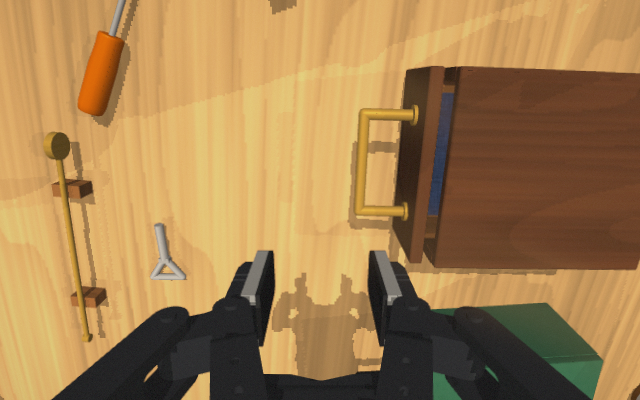

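```bash
python3 - <<'E'
from h import *
w=cams.read_camera("wrist");T=np.load("w1.npz")["T"]
for n,p,z in [("barA",(365,114),.062),("barB",(360,209),.062),("pA",(443.5,67),.092),("pB",(418,262),.092),("cA",(457,68),.1),("cB",(437,268),.1),("pfA",(431,67),.092),("pfB",(410,258),.092)]:print(n,onz(w,*p,z,T).round(4))
i=w["pixels"][50:280,330:560][:,:,::-1];cv2.imwrite("pics/w1z.png",cv2.resize(i,None,fx=2.6,fy=2.6,interpolation=cv2.INTER_CUBIC))
E
```

```text
barA [0.6057 0.1801 0.062 ]
barB [0.6118 0.0921 0.062 ]
pA [0.6571 0.2225 0.092 ]
pB [0.6659 0.0565 0.092 ]
cA [0.6646 0.2222 0.1   ]
cB [0.6809 0.0561 0.1   ]
pfA [0.6475 0.2216 0.092 ]
pfB [0.6579 0.0599 0.092 ]
```

View pics/w1z.png

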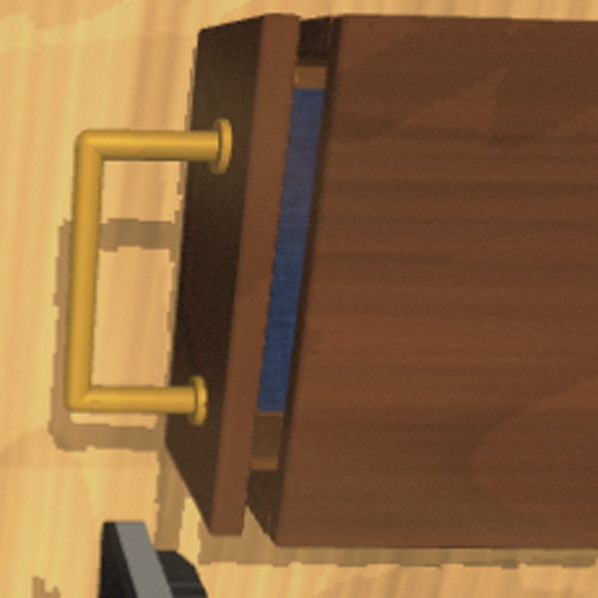

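The handle shows at about (362,161) in the wrist picture, which puts it at (0.6085, 0.136) with a yaw of about 4°. The drawer is slightly ajar. I'll descend over the bar.

Call:
move_arm:
  steps: [0,3.7,1.3,0,0,0,-0.5,0,0,0,-4,0,0,0,0,0,0,-4,0,0,0,0,0,0,-4,0,0,0,0,0,0,-3,0,0,0,0,0,0,-2.5,0,0,0,0,0,0,-1.5,0,0,0,0,0,0,0,0,0,0]
  newtons: 40

```text
t: 3.85
eef_pos: [0.6153, 0.1267, 0.0707]
tool_rot: [0.004, 0.685, 0.729, 0.004]
contact_force: [0.7, -0.6, 8.6]
gripper_width: 0.498
```

Call:
move_arm:
  steps: [-1,0,0,0,0,0,0,-1,0,0,0,0,0,0,-1,0,0,0,0,0,0,-1,0,0,0,0,0,0,-1,0,0,0,0,0,0,-1,0,0,0,0,0,0]

```text
t: 4.45
eef_pos: [0.6097, 0.1272, 0.067]
tool_rot: [0.001, 0.684, 0.73, 0.0]
contact_force: [1.9, -2.2, 6.3]
gripper_width: 0.1
```

```bash
python3 - <<'E'
from h import *
o=status.get_obs();print(o["t"],o["eef_pos"],o["contact_force"],o["gripper_width"])
s=cams.read_camera("scene");cv2.imwrite("pics/s2.png",cv2.resize(s["pixels"][120:290,280:480][:,:,::-1],None,fx=3,fy=3))
E
```

```text
4.45 [0.60968546 0.12721883 0.06700428] [ 1.88563641 -2.16917124  6.29157484] 0.10035609730598877
```

View pics/s2.png

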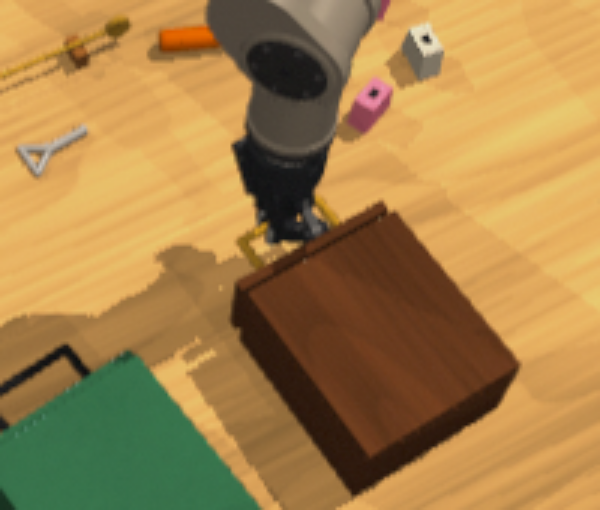

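Call:
move_arm:
  steps: [-1,-1,-0.07,0,0,0,0,-1,-1.5,-0.11,0,0,0,0,-1,-1.5,-0.11,0,0,0,0,-1,-1.5,-0.11,0,0,0,0,-1,-1.5,-0.11,0,0,0,0,-1,-1,-0.07,0,0,0,0,-1,-0.5,-0.04,0,0,0,0,-1,0,0,0,0,0,0]

```text
t: 5.3
eef_pos: [0.5229, 0.1217, 0.0669]
tool_rot: [0.0, 0.683, 0.73, -0.0]
contact_force: [-1.6, -1.3, 10.4]
gripper_width: 0.097
```

Call:
move_arm:
  steps: [-1,-0.4,-0.03,0,0,0,0,-1,-0.4,-0.03,0,0,0,0,-1,-0.4,-0.03,0,0,0,0,-1,0,0,0,0,0,0]

```text
t: 5.7
eef_pos: [0.5116, 0.121, 0.0669]
tool_rot: [0.001, 0.683, 0.73, 0.0]
contact_force: [-0.7, -1.5, 8.5]
gripper_width: 0.1
```

Call:
move_arm:
  steps: [-1,-0.3,-0.02,0,0,0,0,-1,-0.3,-0.02,0,0,0,0,-1,0,0,0,0,0,0]

```text
t: 6.0
eef_pos: [0.5059, 0.1205, 0.0669]
tool_rot: [0.001, 0.683, 0.73, 0.0]
contact_force: [0.2, -1.3, 7.5]
gripper_width: 0.099
```

Call:
move_arm:
  steps: [-1,-0.3,-0.02,0,0,0,0,-1,-0.3,-0.02,0,0,0,0,-1,0,0,0,0,0,0]

```text
t: 6.3
eef_pos: [0.4999, 0.1202, 0.067]
tool_rot: [0.001, 0.683, 0.73, 0.0]
contact_force: [0.4, -1.3, 7.2]
gripper_width: 0.098
```

Call:
move_arm:
  steps: [-1,-0.3,-0.02,0,0,0,0,-1,0,0,0,0,0,0]

```text
t: 6.5
eef_pos: [0.4969, 0.12, 0.0669]
tool_rot: [0.001, 0.683, 0.73, 0.0]
contact_force: [1.0, -1.7, 7.4]
gripper_width: 0.103
```

Call:
move_arm:
  steps: [-1,-0.3,-0.02,0,0,0,0,-1,0,0,0,0,0,0]

```text
t: 6.7
eef_pos: [0.4961, 0.12, 0.067]
tool_rot: [0.001, 0.684, 0.73, 0.002]
contact_force: [7.2, -0.9, -0.3]
gripper_width: 0.105
```

```bash
python3 - <<'E'
from h import *
for n in ["scene","side"]:
    s=cams.read_camera(n)
    i=s["pixels"][100:300,260:480] if n=="scene" else s["pixels"][130:300,150:400]
    cv2.imwrite(f"pics/{n}3.png",cv2.resize(i[:,:,::-1],None,fx=3,fy=3))
o=status.get_obs();print(o["eef_pos"],o["contact_force"])
E
```

```text
[0.49607982 0.11992608 0.06699987] [ 7.51639388 -1.31762038  0.31635499]
```

View pics/scene3.png

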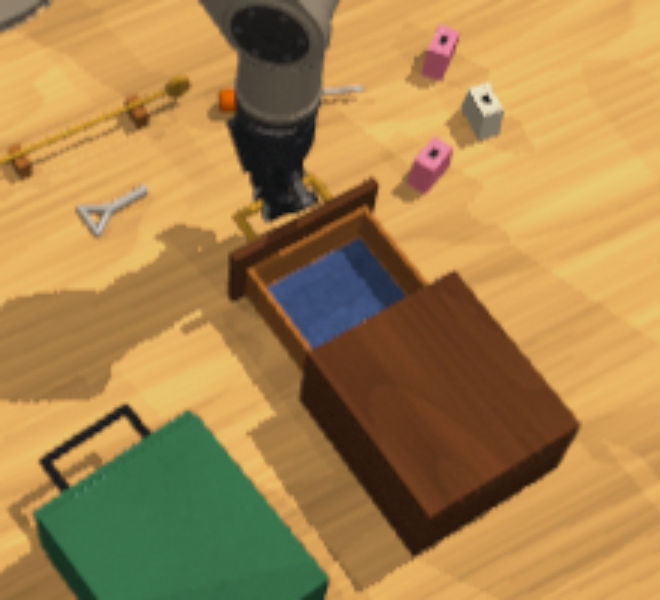

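View pics/side3.png

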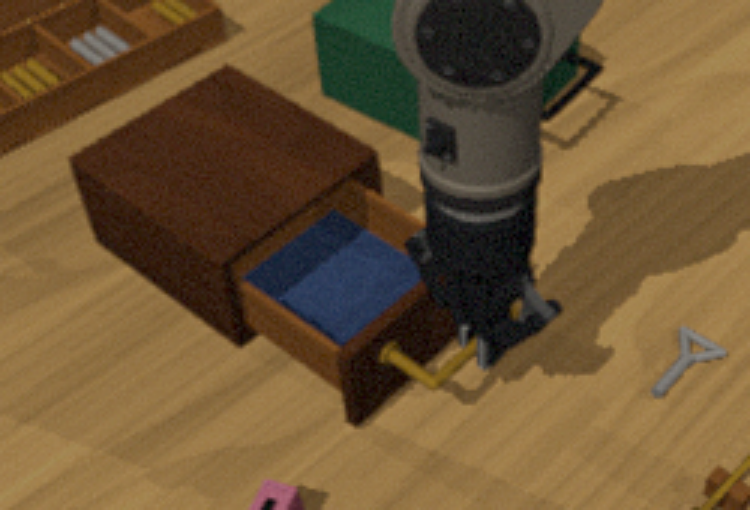

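Call:
move_arm:
  steps: [-1,-0.3,-0.02,0,0,0,0,-1,0,0,0,0,0,0]

```text
t: 7.0
eef_pos: [0.4959, 0.12, 0.0671]
tool_rot: [0.002, 0.684, 0.73, 0.005]
contact_force: [16.4, 0.1, -11.4]
gripper_width: 0.1
```

Firm stop at 16 N with no further travel, so the drawer is fully open. I'll relax, release and lift.

Call:
move_arm:
  steps: [-1,0.4,0.03,0,0,0,0,-0.1,0,0,0,0,0,0,-0.1,0,0,0,0,0,0,-0.1,0,0,0,0,0,0,-0.1,0,0,2,0,0,0,-0.1,0,0,4,0,0,0,-0.1,0,0,4,0,0,0,-0.1,0,0,4,0,0,0]

```text
t: 7.8
eef_pos: [0.4939, 0.1205, 0.2074]
tool_rot: [-0.0, 0.683, 0.731, -0.0]
contact_force: [0.5, -0.1, -0.5]
gripper_width: 0.454
```

```bash
python3 - <<'E'
from h import *
o=status.get_obs();print(o["eef_pos"],o["contact_force"],o["gripper_width"],np.round(o["q"],2))
for n in ["scene","side"]:
    s=cams.read_camera(n)
    i=s["pixels"][100:300,260:480] if n=="scene" else s["pixels"][130:300,150:400]
    cv2.imwrite(f"pics/{n}4.png",cv2.resize(i[:,:,::-1],None,fx=3,fy=3))
    for e in models.place_of(n,"walnut_handle"): print(n,e["score"],e["position"],onz(s,e["position"][1],e["position"][0],.062))
E
```

```text
[0.49387444 0.12052696 0.20738144] [ 0.47574919 -0.08971993 -0.51331523] 0.45361313857935726 [ 0.17  0.33 -0.63  1.96  0.24  0.92 -0.52]
scene 0.68 [166.6, 353.6] [0.5038964 0.1318557 0.062    ]
side 0.94 [247.2, 307.4] [0.49267403 0.13333487 0.062     ]
```

View pics/scene4.png

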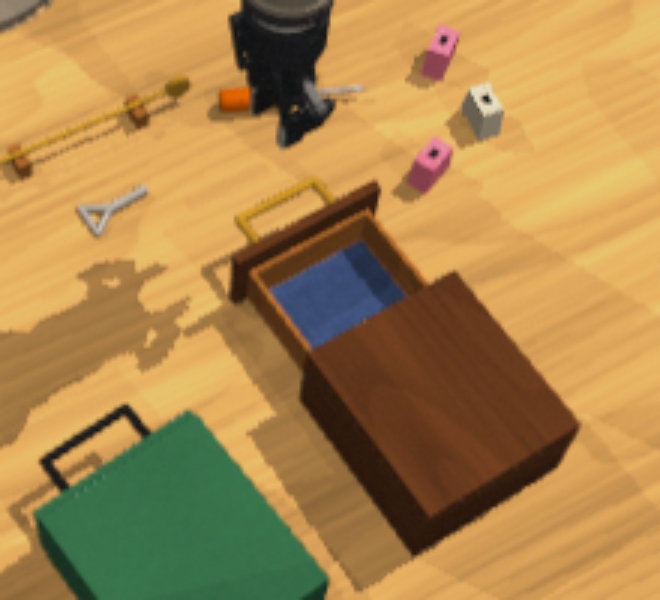

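Call:
move_arm:
  steps: [0,0,2.6,0,0,0,7.7,0,0,2.6,0,0,0,7.7,0,0,2.6,0,0,0,7.7,0,0,2.6,0,0,0,7.7,0,0,2.6,0,0,0,7.7,0,0,2.6,0,0,0,7.7,0,0,2.6,0,0,0,7.7,0,0,2.6,0,0,0,7.7]

```text
t: 8.8
eef_pos: [0.4936, 0.3288, 0.2041]
tool_rot: [-0.001, 0.21, 0.978, -0.001]
contact_force: [0.3, 0.1, 0.4]
gripper_width: 0.501
```

Call:
move_arm:
  steps: [0,0,2.6,0,0,0,7.7,0,0,2.6,0,0,0,7.7,0,0,0,0,0,0,0]

```text
t: 9.1
eef_pos: [0.4923, 0.3839, 0.2043]
tool_rot: [-0.002, 0.076, 0.997, 0.001]
contact_force: [-0.5, -0.3, 0.4]
gripper_width: 0.503
```

```bash
python3 - <<'E'
from h import *
o=status.get_obs();w=cams.read_camera("wrist");T=wristT(w,o);np.savez("w5.npz",T=T)
print(o["eef_pos"],o["tool_rot"],o["gripper_width"],np.round(o["q"],2))
loc=np.array([(sx*l,sy*12,z) for z,l in((40,19),(0,24)) for sx,sy in((-1,-1),(1,-1),(1,1),(-1,1))])/1000
a=np.radians(-8.9);P=loc@np.array([[np.cos(a),-np.sin(a),0],[np.sin(a),np.cos(a),0],[0,0,1]]).T+[.4815,.3991,0]
p=proj(w,P,T);print(p.round(0).tolist())
i=w["pixels"][:,:,::-1].copy();cv2.imwrite("pics/w5r.png",i)
cv2.polylines(i,[p[:4].round().astype(int)],True,(0,0,255),1);cv2.polylines(i,[p[4:].round().astype(int)],True,(0,255,0),1)
cv2.imwrite("pics/w5.png",i)
for e in models.place_of("wrist","weight_center"):
    v,u=e["position"];print(e["score"],v,u,onz(w,u,v,.02,T))
E
```

```text
[0.4922555  0.38386045 0.20432945] [-2.02149306e-03  7.61063173e-02  9.97097398e-01  7.22013628e-04] 0.5028774397633184 [-0.13  0.61 -0.9   1.69  0.52  1.11  0.24]
[[322.0, 144.0], [322.0, 189.0], [350.0, 189.0], [351.0, 144.0], [322.0, 131.0], [321.0, 182.0], [347.0, 182.0], [348.0, 131.0]]
0.91 164.1 335.8 [0.4836387  0.39926891 0.02      ]
0.78 51.3 321.7 [0.39038061 0.40103968 0.02      ]
0.71 211.0 244.7 [0.5144475  0.31040069 0.02      ]
```

View pics/w5.png

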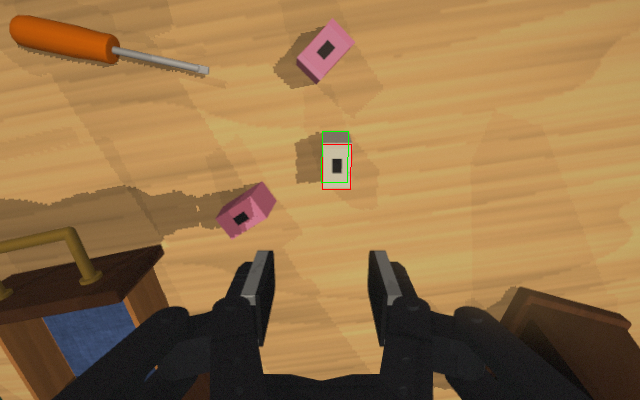

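The overlay fits the nickel weight closely (red top outline at columns 322–351, rows 144–189). I'll descend on it.

Call:
move_arm:
  steps: [0,-1,1.5,0,0,0,0,0,0,0,-4,0,0,0,0,0,0,-4,0,0,0,0,0,0,-3,0,0,0,0,0,0,0,0,0,0]

```text
t: 9.7
eef_pos: [0.4824, 0.3927, 0.092]
tool_rot: [-0.003, 0.08, 0.997, -0.003]
contact_force: [0.3, -0.0, -0.2]
gripper_width: 0.499
```

```bash
python3 - <<'E'
from h import *
o=status.get_obs();w=cams.read_camera("wrist");cv2.imwrite("pics/w6.png",w["pixels"][:,:,::-1])
print(o["eef_pos"],o["tool_rot"])
E
```

```text
[0.48235352 0.39267806 0.09195033] [-0.00261231  0.08042719  0.99675189 -0.00320994]
```

View pics/w6.png

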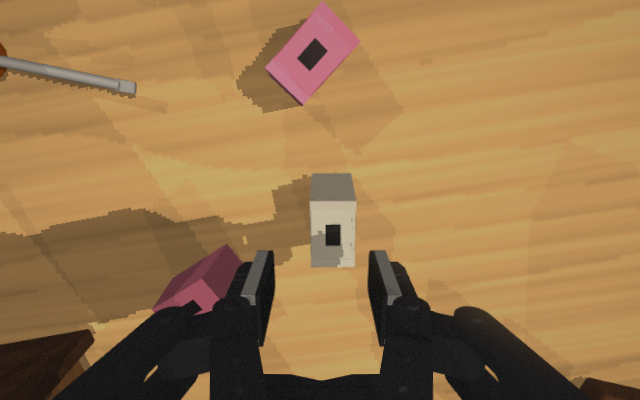

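Call:
move_arm:
  steps: [0,-0.05,0.6,0,0,0,0,0,0,0,-2.5,0,0,0,0,0,0,-2,0,0,0,0,0,0,-1.3,0,0,0,0,0,0,0,0,0,0]

```text
t: 10.25
eef_pos: [0.4836, 0.4007, 0.0368]
tool_rot: [-0.001, 0.08, 0.997, -0.001]
contact_force: [-0.4, -0.3, 0.0]
gripper_width: 0.499
```

Call:
move_arm:
  steps: [-1,0,0,0,0,0,0,-1,0,0,0,0,0,0,-1,0,0,0,0,0,0,-1,0,0,0,0,0,0,-1,0,0,0,0,0,0]
  newtons: 50

```text
t: 10.75
eef_pos: [0.4845, 0.402, 0.0391]
tool_rot: [0.0, 0.08, 0.997, 0.0]
contact_force: [0.2, -0.3, 4.5]
gripper_width: 0.276
```

Call:
move_arm:
  steps: [-1,0,0,1,0,0,0,-1,0,0,3,0,0,0,-1,0,0,4,0,0,0,-1,0,0,4,0,0,0,-1,0,0,2.5,0,0,0,-1,0,0,0,0,0,0]

```text
t: 11.35
eef_pos: [0.4852, 0.4033, 0.1878]
tool_rot: [0.002, 0.08, 0.997, 0.002]
contact_force: [0.4, -0.5, -1.8]
gripper_width: 0.273
```

```bash
python3 - <<'E'
from h import *
o=status.get_obs();w=cams.read_camera("wrist");cv2.imwrite("pics/w7.png",w["pixels"][:,:,::-1]);T=wristT(w,o)
print(o["eef_pos"],o["tool_rot"],o["contact_force"],o["gripper_width"])
s=cams.read_camera("side");cv2.imwrite("pics/d7.png",cv2.resize(s["pixels"][150:390,130:400][:,:,::-1],None,fx=2.4,fy=2.4))
E
```

```text
[0.4852197  0.40334998 0.18777022] [0.00229315 0.07998336 0.99679049 0.0024727 ] [ 0.39112959 -0.45449189 -1.8115734 ] 0.2732667748867727
```

View pics/w7.png

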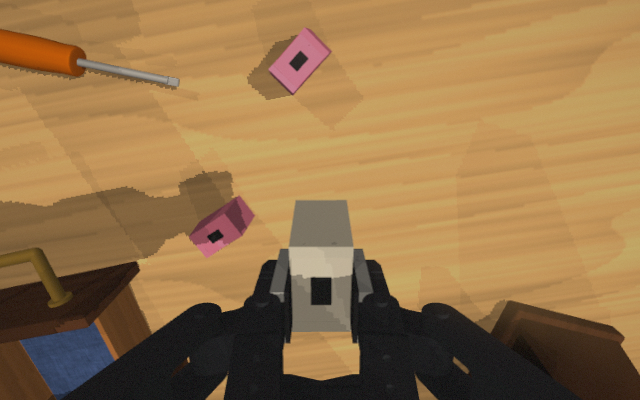

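View pics/d7.png

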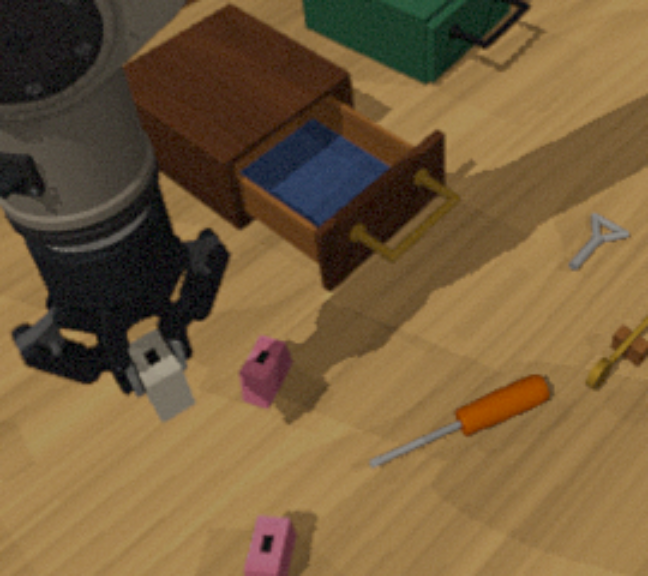

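Call:
move_arm:
  steps: [-1,1.66,-3.28,0,0,0,1.6,-1,1.66,-3.28,0,0,0,1.6,-1,1.66,-3.28,0,0,0,1.6,-1,1.66,-3.28,0,0,0,1.6,-1,1.66,-3.28,0,0,0,1.6,-1,1.66,-3.28,0,0,0,1.6,-1,1.66,-3.28,0,0,0,1.6,-1,1.66,-3.28,0,0,0,1.6]

```text
t: 12.25
eef_pos: [0.6163, 0.137, 0.1809]
tool_rot: [-0.002, -0.032, 0.999, -0.0]
contact_force: [1.0, 0.1, -2.7]
gripper_width: 0.27
```

Call:
move_arm:
  steps: [-1,0,0,0,0,0,0,-1,0,0,0,0,0,0]

```text
t: 12.45
eef_pos: [0.6164, 0.1372, 0.181]
tool_rot: [-0.002, -0.03, 1.0, -0.0]
contact_force: [-0.4, 0.7, -3.1]
gripper_width: 0.276
```

```bash
python3 - <<'E'
from h import *
o=status.get_obs();w=cams.read_camera("wrist");T=wristT(w,o)
print(o["eef_pos"],o["tool_rot"],o["contact_force"],o["gripper_width"])
i=w["pixels"][:,:,::-1].copy()
a=np.radians(4.2);Rm=np.array([[np.cos(a),-np.sin(a)],[np.sin(a),np.cos(a)]])
H=np.array([.496,.130])
def pl(pts,z,c):
    p=proj(w,[np.r_[H+Rm@np.array(q),z] for q in pts],T).round().astype(int);cv2.polylines(i,[p],True,c,1)
pl([(.062,-.066),(.177,-.066),(.177,.066),(.062,.066)],.02,(0,0,255))
pl([(.062,-.066),(.177,-.066),(.177,.066),(.062,.066)],.065,(0,255,0))
cv2.imwrite("pics/w8.png",i)
s=cams.read_camera("scene");cv2.imwrite("pics/s8.png",cv2.resize(s["pixels"][100:300,260:480][:,:,::-1],None,fx=3,fy=3))
E
```

```text
[0.61638286 0.13718015 0.18098134] [-1.84663677e-03 -3.01921520e-02  9.99542352e-01 -3.31125108e-04] [-0.36058422  0.66443125 -3.0976293 ] 0.27556737331104497
```

View pics/w8.png

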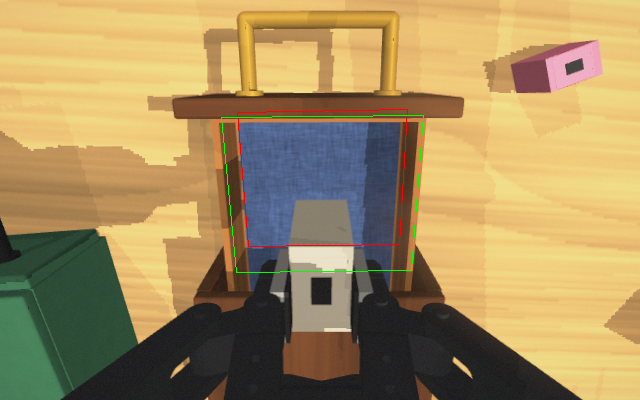

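View pics/s8.png

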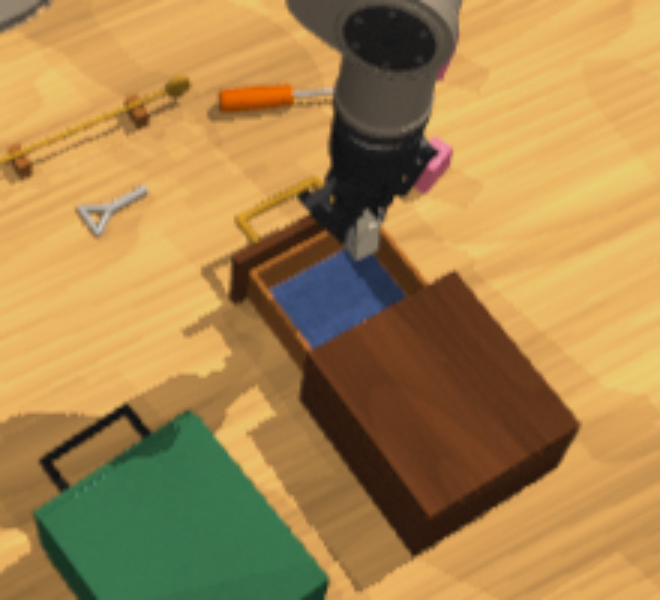

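Call:
move_arm:
  steps: [-1,0,0,-3,0,0,0,-1,0,0,-3,0,0,0,-1,0,0,-2.5,0,0,0,-1,0,0,-1.5,0,0,0,-1,0,0,-1,0,0,0,-1,0,0,0,0,0,0,-1,0,0,0,0,0,0]

```text
t: 13.25
eef_pos: [0.6174, 0.1398, 0.0742]
tool_rot: [0.001, -0.032, 0.999, 0.0]
contact_force: [0.5, 0.1, -2.2]
gripper_width: 0.272
```

```bash
python3 - <<'E'
from h import *
o=status.get_obs();print(o["eef_pos"],o["contact_force"])
w=cams.read_camera("wrist");cv2.imwrite("pics/w9.png",w["pixels"][:,:,::-1])
s=cams.read_camera("side");cv2.imwrite("pics/d9.png",cv2.resize(s["pixels"][130:300,150:400][:,:,::-1],None,fx=3,fy=3))
E
```

```text
[0.61743255 0.13981914 0.07417661] [ 0.5115534   0.08938383 -2.19400165]
```

View pics/w9.png

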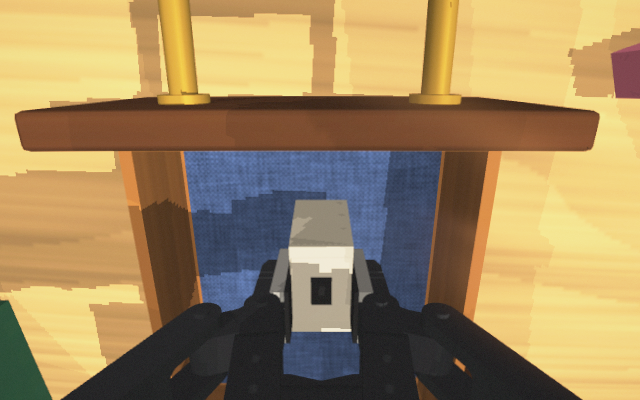

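View pics/d9.png

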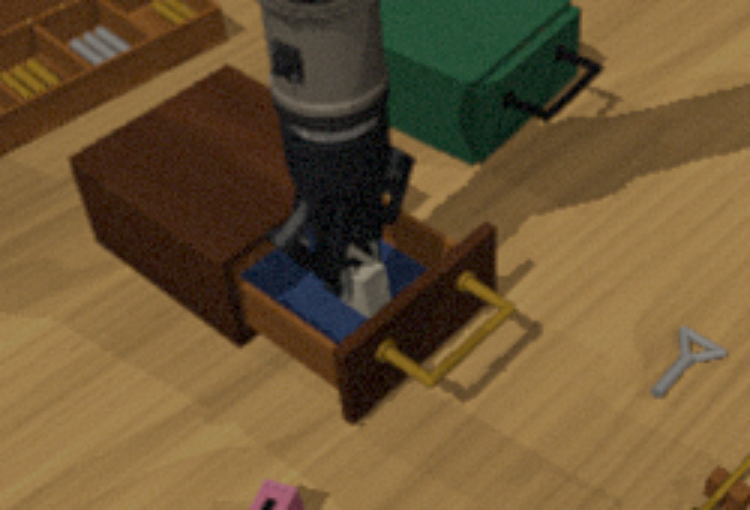

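The weight is inside the drawer walls, centred and still above the floor. I'll lower it in small steps.

Call:
move_arm:
  steps: [-1,0,0,-0.6,0,0,0,-1,0,0,-0.4,0,0,0,-1,0,0,0,0,0,0]

```text
t: 13.65
eef_pos: [0.6166, 0.1387, 0.0627]
tool_rot: [-0.0, -0.032, 1.0, -0.0]
contact_force: [-0.2, 0.3, -3.0]
gripper_width: 0.272
```

Call:
move_arm:
  steps: [-1,0,0,-0.25,0,0,0,-1,0,0,0,0,0,0]

```text
t: 13.85
eef_pos: [0.6169, 0.139, 0.0605]
tool_rot: [-0.0, -0.032, 1.0, -0.0]
contact_force: [-0.7, -0.2, -3.2]
gripper_width: 0.274
```

Call:
move_arm:
  steps: [-1,0,0,-0.2,0,0,0,-1,0,0,0,0,0,0]

```text
t: 14.05
eef_pos: [0.6174, 0.1393, 0.0591]
tool_rot: [0.0, -0.032, 1.0, 0.0]
contact_force: [0.4, 0.1, 0.1]
gripper_width: 0.274
```

Call:
move_arm:
  steps: [-1,0,0,-0.1,0,0,0,-1,0,0,0,0,0,0]

```text
t: 14.25
eef_pos: [0.6178, 0.1393, 0.0591]
tool_rot: [0.001, -0.032, 1.0, -0.0]
contact_force: [-1.3, -1.6, 5.9]
gripper_width: 0.273
```

Call:
move_arm:
  steps: [-0.3,0,0,0,0,0,0,-0.2,0,0,0,0,0,0,-0.1,0,0,0,0,0,0,0,0,0,0,0,0,0,0,0,0,0,0,0,0]

```text
t: 14.75
eef_pos: [0.6169, 0.1391, 0.0577]
tool_rot: [-0.0, -0.032, 0.999, 0.0]
contact_force: [-0.1, 0.6, 0.5]
gripper_width: 0.502
```

Call:
move_arm:
  steps: [0,0,0,1,0,0,0,0,0,0,2,0,0,0,0,0,0,4,0,0,0,0,0,0,4,0,0,0,0,0,0,4,0,0,0,0,0,0,0,0,0,0]

```text
t: 15.35
eef_pos: [0.6198, 0.1415, 0.216]
tool_rot: [0.005, -0.032, 0.999, 0.002]
contact_force: [1.2, 0.1, -0.1]
gripper_width: 0.496
```

```bash
python3 - <<'E'
from h import *
o=status.get_obs();print(o["t"],o["eef_pos"],o["contact_force"])
w=cams.read_camera("wrist");cv2.imwrite("pics/w10.png",w["pixels"][:,:,::-1])
s=cams.read_camera("scene");cv2.imwrite("pics/s10.png",cv2.resize(s["pixels"][100:300,260:480][:,:,::-1],None,fx=3,fy=3))
E
```

```text
15.35 [0.6197677  0.14153079 0.21597157] [ 1.19011212  0.12664335 -0.14318699]
```

View pics/w10.png

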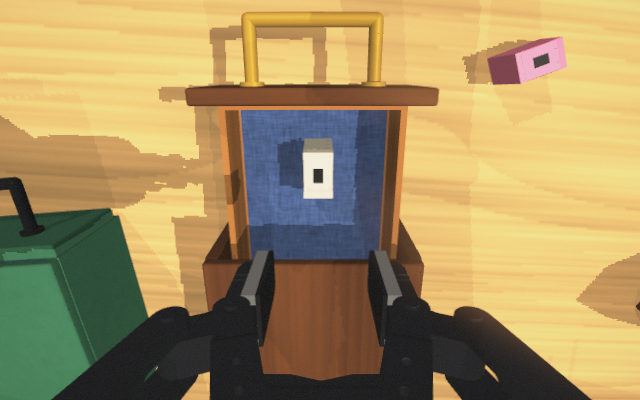

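View pics/s10.png

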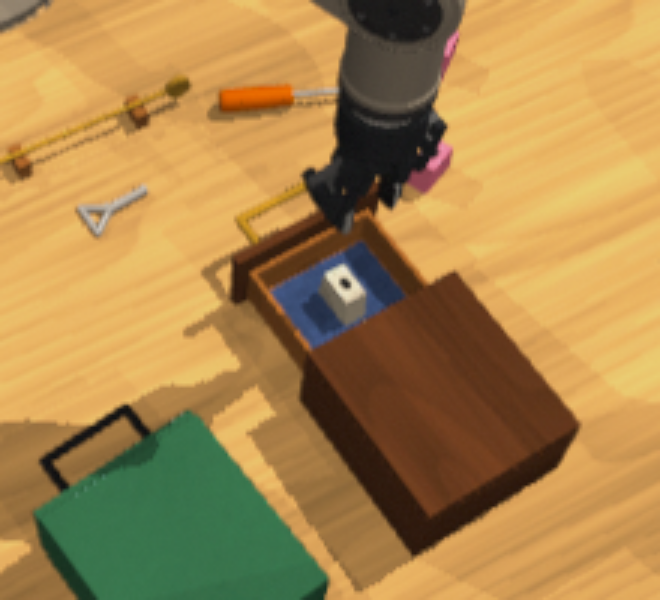

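The weight stands upright in the drawer (wrist picture at (318,175)). The panel corners sit at the same pixels as when the drawer hit its stop, and the green drawer is shut. I'm handing in.

```bash
python3 - <<'E'
from h import *
print(order.hand_in())
E
```

```text
the job is handed in; nothing more can be done
None
```

I pulled the walnut drawer fully open by its brass handle and set the nickel wedge weight down inside it. The job was handed in at about 15.4 s, and the hand-in reports no verdict.

- **Drawer:** I pulled until it stopped firmly. Force rose to 16 N with no further travel, after 114 mm of movement. In the last scene picture the drawer front is at the same pixels as right after I let go of the handle.
- **Weight:** I lowered it in small steps until the force reading showed it resting on the floor, then opened the jaws. The last wrist and scene pictures show it upright and roughly central in the drawer.
- **The rest:** the green drawer still looks shut, and I saw no sign that anything else had moved. The gripper was clear above the chest at hand-in, touching nothing.

**Disagreements:** handle position estimates from the different cameras differed by about 10 mm before and after the pull. The wrist picture and the firm stop settled it. The measured tool position also drifted by a few millimetres from where I commanded it, so I corrected for that before grasping the weight.

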